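# Pack the seventh biscuit stamp into the round tin

### The arm

A 6-joint arm with a two-finger parallel gripper is mounted at the origin on a cart in front of the work surface, level with it; the furniture and walls round the work are solid. World frame = base frame: x ahead of the robot, y to its left, z up, the work surface at z = 0. Lengths are in m, angles in rad, forces in N, time in s.
With the tool pointing down it reaches from about 0.3 to 0.85 m from the base axis. Payload 5.4 kg.
Tool frame: the origin (TCP) lies between the finger pads; the fingertips stand 8 mm ahead of it and the grasp point (between the pads) lies 11 mm behind it; z points along the fingers, x is the direction in which the jaws open and shut, and the axes are right-handed (so a half turn about z gives the same grasp; the last joint's range is limited). The gripper opens to 85 mm and grips with 20 to 120 N. Pads are 22 mm wide; open, the fingers measure 114 mm over their backs; the gripper's body (76 mm by 85 mm) begins 54 mm behind the grasp point. The pads swing forward as they close: fully open they stand 13 mm farther back than shut.
Start: joints at [1.079, 0.158, 1.597, -0, 1.386, -0.21], TCP at [0.16, 0.552, 0.239] pointing down, gripper open.
Joint ranges: [-2.91, 2.91], [-0.94, 2.29], [0.18, 2.7], [-1.29, 4.43], [0.17, 2.64], [-3, 3]. Speed limits (rad/s): [2.57, 2.57, 3.14, 3.14, 3.14, 3.14].

### API

Orientations are given as [roll, pitch, yaw] about the fixed x, y, z axes, in that order (R = Rz(yaw) Ry(pitch) Rx(roll)).
In Python, from workcell import arm gives the robot as it stands.
- The arm moves only by the tool send_rows, never from a script. Its argument "deltas" is a list of rows, each a list of 5 numbers: the opening, from 0 (shut) to 1 (fully open), then the shift along the tool's x, y, z in mm, then the turn about the tool's z in degrees. In form: [[gripper, dx, dy, dz, roll], ...]. A call has 1 to 12 rows; each row is the pose to reach, as a shift and turn from the pose measured when the call began, along the tool's axes at that moment; what a row does not reach only later rows make up. A row lasts 1/12 s, in which the tool goes at most 41.7 mm and 7.16 degrees, less where a joint would pass 70% of its speed; a pose out of reach is approached as far as the arm can. A call with a gripper value outside its range is refused whole. The fingers move at their own pace and stop on an object; "newtons" is the grip in N (left out, the last holds). Time passes only in rows, so rows that repeat a pose let the fingers close. It gives the time, the measured TCP pose, the force and the opening at its end, in the units of the state.
- arm.get_obs(): the state, without advancing time (a new reading comes with each control period).
- arm.capture(name): name is "scene" or "top"; returns (picture, depth): 480x640x3 uint8, red, green, blue; 480x640 float32, m along the optical axis (not along the pixel's ray), 0 where there is no reading.
- arm.camera_info(name): a dict with "fx", "fy", "cx", "cy" (pixels), "extrinsics" (4x4, takes a point from world to camera coordinates). Camera axes: x right, y down, z forward; pixel columns grow to the right and rows downward; lengths in m; the calibration is good to about 2 mm. A picture is of the moment at which its call begins. camera_info takes no time and is no camera call.
- arm.hand_in(): hands the job in, once; it reports no verdict.
The state is a dict: "t": time; "joints": joint angles; "qd": joint speeds; "effort": joint torques, N m; "ee_pos": TCP position; "eef_rot": TCP orientation; "wrist_force": force on the tool from outside, world axes, zero at the start; "wrist_torque": the same for the moment, N m; "finger_gap": finger opening in m.
Only numpy, scipy, OpenCV 4.12 (cv2) and the standard library are available. Lean on these libraries where they do the work, as an engineer would, in place of code of your own. Each camera call takes 0.05 s, during which the arm holds its last target. There are 200 camera calls.

### The job

Lift the wooden biscuit stamp out of the drying stand, lay it flat on the worktop with its knob up and let go, then take it up again and pack it into the round tin with the other six. The stray stamp in the tin will have to be moved along against a neighbour to make room; in the end all seven lie flat on the tin's bottom, knobs up, six round one. Do not push the glass, the mug or the salt shaker about or tip them over.

Things in the scene. Friction and masses are not known exactly. Their poses are not given: they have to be found in the camera images.
- tin: Round open metal tin, fixed in place: 219 mm across outside, 212 mm inside, rim 34 mm high, inner floor 3 mm above its underside. Origin at the centre of its underside, z up. It holds just seven stamps: one in the middle, six round it in a ring of 64 to 74 mm radius (best 70), 60 degrees apart.
- stand: Small light-wood drying stand, fixed in place: base 48 x 88 x 10 mm with one slot along its y axis, 17.5 mm wide between back board (-x, 32 mm high) and front lip (+x, 25 mm high, outer face 15 mm from the origin). Origin at the centre of its underside, z up. The stamp in it stands on its rim, knob pointing along the stand's +x, roughly away from the robot; lift it straight up.
- stamp_out: Turned wooden biscuit stamp, 0.1 kg: disc 64 mm across, 16 thick, with a round central knob 24 across, 34 long (50 in all). Origin: centre of the disc's flat underside; z up through the knob. Starts on its rim in the stand, z level along the stand's +x: knob's middle 25 mm in front of the stand's origin, 42 mm up. Released leaning 45 degrees with its rim on the worktop, it drops flat.
- stamp_1: Turned wooden biscuit stamp, 0.1 kg: disc 64 mm across, 16 thick, with a round central knob 24 across, 34 long (50 in all). Origin: centre of the disc's flat underside; z up through the knob. Lies in the middle of the tin, knob up.
- drip_tray: Shallow black dish tray on the worktop, fixed: 300 mm (x) by 340 mm (y), rim 22 mm high, floor 4 mm above the worktop; the stand and glass stand in it. Origin under its middle.
- glass: Upturned ribbed glass, 69 mm across, 104 mm high, bystander; origin at the centre of its foot on the surface.
- mug: Upturned mug, 89 mm across (124 mm with handle), 91 mm high, bystander; origin under its middle.
- shaker: Salt shaker, 44 mm across, 90 mm high, bystander; origin under its middle.
- stamp_2: Turned wooden biscuit stamp, 0.1 kg: disc 64 mm across, 16 thick, with a round central knob 24 across, 34 long (50 in all). Origin: centre of the disc's flat underside; z up through the knob. Lies in the tin's ring, knob up, hex-fashion beside its ring neighbours; stamps 2, 3, 4, 5 follow one another 60 degrees apart round the tin.
- stamp_3: Turned wooden biscuit stamp, 0.1 kg: disc 64 mm across, 16 thick, with a round central knob 24 across, 34 long (50 in all). Origin: centre of the disc's flat underside; z up through the knob. Lies in the tin's ring, knob up, hex-fashion beside its ring neighbours; stamps 2, 3, 4, 5 follow one another 60 degrees apart round the tin.
- stamp_4: Turned wooden biscuit stamp, 0.1 kg: disc 64 mm across, 16 thick, with a round central knob 24 across, 34 long (50 in all). Origin: centre of the disc's flat underside; z up through the knob. Lies in the tin's ring, knob up, hex-fashion beside its ring neighbours; stamps 2, 3, 4, 5 follow one another 60 degrees apart round the tin.
- stamp_5: Turned wooden biscuit stamp, 0.1 kg: disc 64 mm across, 16 thick, with a round central knob 24 across, 34 long (50 in all). Origin: centre of the disc's flat underside; z up through the knob. Lies in the tin's ring, knob up, hex-fashion beside its ring neighbours; stamps 2, 3, 4, 5 follow one another 60 degrees apart round the tin.
- stamp_6: Turned wooden biscuit stamp, 0.1 kg: disc 64 mm across, 16 thick, with a round central knob 24 across, 34 long (50 in all). Origin: centre of the disc's flat underside; z up through the knob. The stray: lies in the tin's ring, knob up, mid-way in the wide gap left by the other four of the ring, with no room for another stamp until it is slid some 30 degrees along the ring to a neighbour.
Things that resemble listed ones, but are neither listed nor needed, are in the scene too. Leave any purple or yellow look-alike of the stamp_3 alone.

How it is judged:
On the way:
1. the stamp from the stand lies flat, knob up, on the worktop outside the tin and the stand, let go (angle between stamp_out's own z axis and vertical below 0.12 rad and height (world z) of stamp_out below 0.012 m and horizontal distance between stamp_out and tin above 0.13 m and contact force between the fingers and stamp_out below 0.05 N), for 0.2 s.
At the end, for the whole second after the job is handed in: All seven stamps are in the tin at rest, each with its centre within 79 mm of the tin's, its underside within 4 mm of the tin's floor and its knob upright within 0.1 rad (horizontal distance between each of stamp_out, stamp_1, stamp_2, stamp_3, stamp_4, stamp_5, stamp_6 and tin below 0.079 m and z of each of stamp_out, stamp_1, stamp_2, stamp_3, stamp_4, stamp_5, stamp_6 in the frame of tin below 0.007 m and angle between each of stamp_out, stamp_1, stamp_2, stamp_3, stamp_4, stamp_5, stamp_6's own z axis and vertical below 0.1 rad and linear speed of each of stamp_out, stamp_1, stamp_2, stamp_3, stamp_4, stamp_5, stamp_6 below 0.02 m/s); the robot touches nothing.
It fails at once if the glass is pushed more than 40 mm or tipped (distance of glass from where it was at the start of the episode above 0.04 m or angle between glass's own z axis and vertical above 0.4 rad).
It fails at once if the mug is pushed more than 40 mm or tipped (distance of mug from where it was at the start of the episode above 0.04 m or angle between mug's own z axis and vertical above 0.4 rad).
It fails at once if the salt shaker is pushed more than 40 mm or tipped (distance of shaker from where it was at the start of the episode above 0.04 m or angle between shaker's own z axis and vertical above 0.4 rad).
It also fails if it takes over 72 s, if anything falls off the work surface, if the arm or the gripper's body presses on something with over 40 N, if the wrist force passes 120 N, or if a joint passes its speed limit or range.

## Working session

There is one attempt and no reset: what is moved stays moved. The work goes in short steps, Python scripts to look and compute and a tool call to move; the robot and the scene stay as the last step left them, time stands still between calls to the robot, and variables do not carry over. Pictures are saved under pics/ and viewed, on a budget of 10 in all, crops included, one or two more only if the job needs it, and the job is handed in when it is done.

Besides the shell and the picture viewer there is one more tool, called after "Emit:" as name([rows], argument=value, ...), one row to a line, values as JSON. send_rows: Moves the arm, as the interface text tells. Its arguments: {"type":"object","properties":{"deltas":{"type":"array","items":{"type":"array","items":{"type":"number"}}},"newtons":{"type":"number"}},"required":["deltas"]}

```bash
mkdir -p pics; cat > h.py <<'E'
from workcell import arm
import numpy as np, cv2
def cap(n):
    p,d=arm.capture(n); c=arm.camera_info(n); return p,d,c
def w(c,u,v,z):
    E=np.array(c["extrinsics"]);R=E[:3,:3];t=E[:3,3];o=-R.T@t
    r=R.T@np.array([(u-c["cx"])/c["fx"],(v-c["cy"])/c["fy"],1.]); return o+r*(z-o[2])/r[2]
def pts(d,c):
    E=np.array(c["extrinsics"]);v,u=np.mgrid[:480,:640]
    P=np.stack([(u-c["cx"])/c["fx"]*d,(v-c["cy"])/c["fy"]*d,d],-1)
    return (P-E[:3,3])@E[:3,:3]
E
python3 - <<'E'
from h import *
for n in("top","scene"):
    p,d,c=cap(n); np.savez(f"{n}0.npz",p=p,d=d); cv2.imwrite(f"pics/{n}0.png",p[...,::-1])
    E=np.array(c["extrinsics"]);print(n,c["fx"],-E[:3,:3].T@E[:3,3],E[2,:3])
print(arm.get_obs())
E
```

```text
top 437.34476250152954 [0.48162297 0.30002721 1.06830215] [ 0.07081745 -0.01482172 -0.99737917]
scene 498.64708602583613 [ 0.16539901 -0.51886804  0.66928008] [ 0.37166308  0.75264976 -0.54349324]
{'t': 0.1, 'joints': array([ 1.07891123e+00,  1.58978049e-01,  1.59813484e+00, -1.57496263e-05,
        1.38619669e+00, -2.10074430e-01]), 'qd': array([-0.00126541, -0.00339613, -0.00404663,  0.00180258,  0.00192946,
        0.00016144]), 'effort': array([-2.65336648e-04, -3.96996295e+01, -3.32335854e+01, -1.49519456e-04,
        4.31133754e-03,  2.87328510e-05]), 'ee_pos': array([0.1596556 , 0.55183003, 0.23840554]), 'eef_rot': array([-3.14124976e+00,  1.68240293e-03,  1.28898885e+00]), 'wrist_force': array([-0.00238544, -1.34078706,  0.16365664]), 'wrist_torque': array([ 0.00861809,  0.00155008, -0.02782073]), 'finger_gap': 0.0854649383512438}
```

View pics/top0.png

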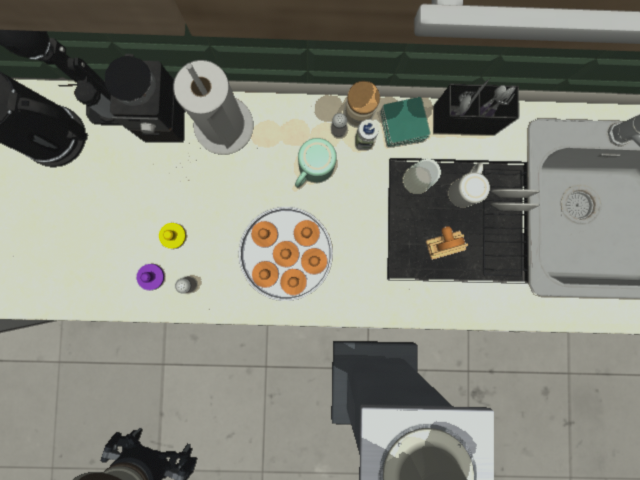

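View pics/scene0.png

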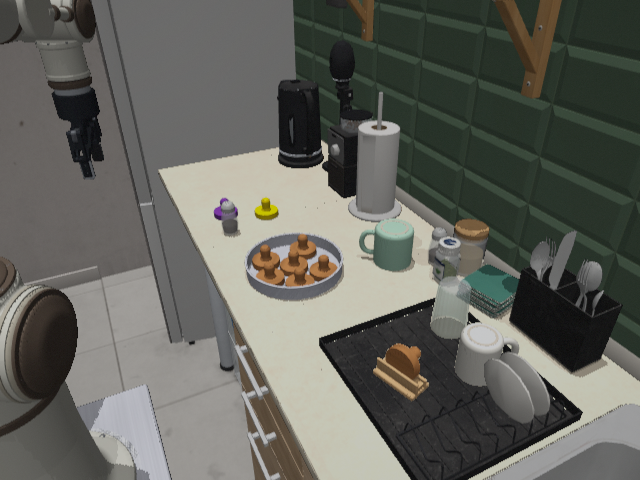

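The top view shows the tin at (286,253). Its four ring stamps are at (306,233), (314,261), (293,282) and (265,274), the stray is at (264,234), and the middle stamp is at (286,253). The stand with `stamp_out` is at (447,243), knob pointing up in the image (+x). The bystanders are the glass at (422,178), the white upturned mug at (472,187), the green mug at (317,160) and shakers at (185,285) and (366,132). The purple stamp at (150,277) and yellow one at (172,236) are the look-alikes and stay put. `stamp_out` is the only orange stamp standing in the stand.

```bash
python3 - <<'E'
from h import *
f=np.load("top0.npz");p,d=f["p"],f["d"];c=arm.camera_info("top");P=pts(d,c)
hsv=cv2.cvtColor(p,cv2.COLOR_RGB2HSV)
o=((hsv[...,0]>5)&(hsv[...,0]<16)&(hsv[...,1]>140)).astype(np.uint8)
o[:200]=0; o[320:]=0
# knobs in the tin: orange points with z>0.048
for lo,hi,name in((0.046,0.06,"knobtops"),(0.012,0.026,"discs")):
    m=(o>0)&(P[...,2]>lo)&(P[...,2]<hi); m[:,360:]=0
    n,l,s,_=cv2.connectedComponentsWithStats(m.astype(np.uint8))
    for i in range(1,n):
        if s[i,4]>15: print(name,s[i,4],P[l==i].mean(0).round(4),s[i,:4])
# stamp out
m=(o>0); m[:,:400]=0; q=P[m]; print("out",len(q),q.min(0).round(3),q.max(0).round(3))
n,l,s,_=cv2.connectedComponentsWithStats(m.astype(np.uint8)); print(s)
# stand wood: lighter hue
q=P[225:262,420:475].reshape(-1,3); 
for zz in (0.010,0.02,0.027,0.034,0.045,0.06,0.08): print(zz,(q[:,2]>zz).sum())
# tin rim
m=(P[...,2]>0.027)&(P[...,2]<0.042); m[:,345:]=0;m[:,:230]=0;m[:200]=0;m[305:]=0
m&=~(o>0); q=P[m]; (x,y),r=cv2.minEnclosingCircle(q[:,:2].astype(np.float32)); print("tin",x,y,r,len(q))
# tray dark
g=(p.max(-1)<70).astype(np.uint8); g[:150]=0; g[290:]=0; g[:,:380]=0; g[:,530:]=0
ys,xs=np.nonzero(g); print("tray px",np.percentile(xs,[1,99]),np.percentile(ys,[1,99]))
for u,v in((388,160),(388,279),(525,279),(525,162)): print(w(c,u,v,.022).round(3))
E
python3 - <<'E'
import cv2,numpy as np
p=np.load("top0.npz")["p"];q=np.load("scene0.npz")["p"]
a=cv2.resize(p[215:275,415:485,::-1],None,fx=5.7,fy=5.7,interpolation=cv2.INTER_CUBIC);a=cv2.resize(a,(400,400))
b=cv2.resize(q[330:410,360:440,::-1],(400,400),interpolation=cv2.INTER_CUBIC)
cv2.imwrite("pics/crop1.png",np.hstack([a,b]))
E
```

```text
knobtops 70 [0.5638 0.3035 0.0507] [302 227  10  10]
knobtops 67 [0.5584 0.4046 0.0507] [259 229   9   9]
knobtops 75 [0.5122 0.352  0.051 ] [281 249   9  10]
knobtops 73 [0.497  0.2839 0.0505] [309 256  11  10]
knobtops 73 [0.4622 0.3996 0.0508] [259 270  10  10]
knobtops 72 [0.4463 0.3318 0.0508] [288 278  10   9]
discs 392 [0.5639 0.3045 0.0189] [294 221  25  25]
discs 396 [0.5589 0.4047 0.0189] [252 222  25  24]
discs 391 [0.5128 0.3524 0.0188] [273 242  25  24]
discs 398 [0.4976 0.2848 0.0188] [302 249  25  24]
discs 405 [0.4634 0.3997 0.0188] [253 262  25  25]
discs 400 [0.4473 0.3325 0.0187] [281 269  25  25]
out 304 [ 0.482 -0.062  0.017] [0.584 0.3   1.068]
[[     0      0    640    480 306896]
 [   437    227     27     23    304]]
0.01 791
0.02 561
0.027 484
0.034 408
0.045 330
0.06 172
0.08 7
tin 0.5133586525917053 0.3520226776599884 0.11136216670274734 768
tray px [390. 526.] [162. 278.]
[0.747 0.11  0.022]
[0.458 0.106 0.022]
[ 0.467 -0.224  0.022]
[ 0.752 -0.226  0.022]
```

View pics/crop1.png

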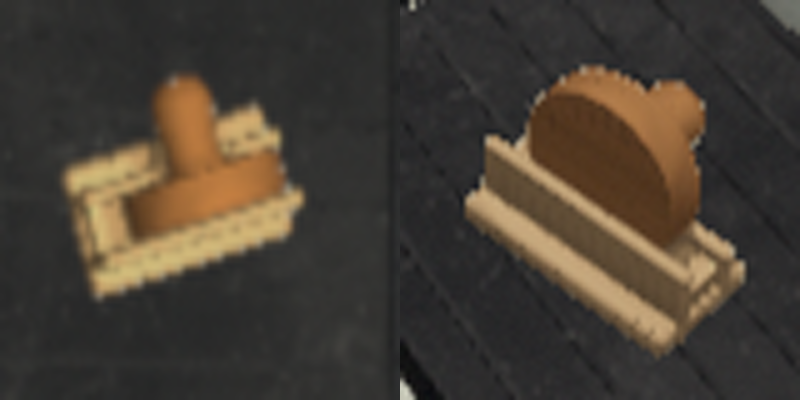

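The crop confirms it. The left half (top view) and right half (scene view) both show the orange stamp on its rim in the light-wood stand, knob toward +x and slightly turned, with the disc off-centre along the slot. Next I fit the knob's axis.

```bash
python3 - <<'E'
from h import *
f=np.load("top0.npz");p,d=f["p"],f["d"];c=arm.camera_info("top");P=pts(d,c)
hsv=cv2.cvtColor(p,cv2.COLOR_RGB2HSV);H,S=hsv[...,0],hsv[...,1]
o=((H>5)&(H<16)&(S>140)); box=np.zeros_like(o);box[220:270,420:475]=1
o&=box&(P[...,2]>0.03)&(P[...,2]<.2)
q=P[o];print(q.max(0).round(4),q.min(0).round(4))
disc=q[q[:,2]>0.064]; print("disc top",disc.mean(0).round(4),len(disc),disc[:,2].max())
vv,uu=np.nonzero(o)
kn=(vv<242)&(uu>440)&(uu<455)&(q[:,2]<0.064)
k=q[kn];print("knob",k.mean(0).round(4),len(k),k.min(0).round(3),k.max(0).round(3))
top=k[k[:,2]>.053];m=top[:,:2].mean(0);u,s,vt=np.linalg.svd(top[:,:2]-m);print("knob top line",m,vt[0],s,len(top))
st=(P[...,2]>0.010)&(P[...,2]<0.08)&box&(p.max(-1)>90)
r=cv2.minAreaRect((P[st][:,:2]*1000).astype(np.float32));print("stand rect",r)
wood=(H>14)&(H<28)&(S>50)&(p.max(-1)>100)&box
for lo,hi in((.01,.018),(.024,.031),(.032,.040)):
    m=wood&(P[...,2]>lo)&(P[...,2]<hi);q=P[m][:,:2]
    if len(q)>5:
        print(lo,len(q),q.mean(0).round(4),cv2.minAreaRect((q*1000).astype(np.float32)), cv2.fitLine((q*1000).astype(np.float32),cv2.DIST_HUBER,0,.01,.01).ravel().round(3))
# bystanders' tops
for n,(u,v,z) in dict(glass=(428,170,.104),mug=(474,184,.091),grn=(319,155,.09),shk=(366,130,.09),shk2=(183,283,.05)).items(): print(n,P[v,u].round(3),w(c,u,v,z).round(3))
E
```

```text
[ 0.5844 -0.0045  0.0838] [ 0.5316 -0.0586  0.0433]
disc top [ 0.545  -0.0316  0.0736] 145 0.08379388899046529
knob [ 0.5678 -0.0262  0.0532] 126 [ 0.551 -0.041  0.043] [ 0.584 -0.015  0.062]
knob top line [ 0.56709153 -0.0274946 ] [-0.93984098 -0.34161224] [0.07750199 0.03818259] 70
stand rect ((552.9959106445312, -33.124637603759766), (66.20120239257812, 88.21472930908203), 17.23037338256836)
0.01 213 [ 0.5407 -0.032 ] ((544.147216796875, -35.89199447631836), (47.593421936035156, 88.24089050292969), 17.360631942749023) [ 1.80000e-01  9.84000e-01  5.39666e+02 -3.83370e+01]
0.024 92 [ 0.5474 -0.022 ] ((544.1702880859375, -34.280269622802734), (28.642576217651367, 85.03738403320312), 17.634119033813477) [ 3.4400e-01 -9.3900e-01  5.5274e+02 -2.8953e+01]
0.032 87 [ 0.5329 -0.0387] ((534.3598022460938, -38.261043548583984), (9.38952922821045, 84.08580780029297), 17.187543869018555) [ 3.0000e-01 -9.5400e-01  5.3293e+02 -3.9035e+01]
glass [0.705 0.036 0.109] [0.706 0.034 0.104]
mug [ 0.68  -0.075  0.088] [ 0.68  -0.074  0.091]
grn [0.736 0.28  0.09 ] [0.736 0.28  0.09 ]
shk [0.795 0.175 0.099] [0.798 0.174 0.09 ]
shk2 [0.439 0.574 0.089] [0.438 0.585 0.05 ]
```

```bash
cat >> h.py <<'E'
def go(*targets):
    """targets: (x,y,z,yaw_deg) world -> deltas in mm/deg from the present pose"""
    s=arm.get_obs();x0=np.array(s["ee_pos"]);r,pi,y0=s["eef_rot"]
    from scipy.spatial.transform import Rotation as Ro
    R=Ro.from_euler("xyz",[r,pi,y0]).as_matrix()
    print("t",s["t"],"pos",x0.round(4),"yaw",np.degrees(y0).round(1),"gap",round(s["finger_gap"],4),"F",s["wrist_force"].round(1),"j",s["joints"].round(2))
    for t in targets:
        dl=R.T@(np.array(t[:3])-x0)*1000; print(t,dl.round(1),"roll",round((-(t[3]-np.degrees(y0))+180)%360-180,1))
E
python3 -c "
from h import *
go((.574,-.027,.16,-72.6))"
```

```text
t 0.1 pos [0.1597 0.5518 0.2384] yaw 73.9 gap 0.0855 F [-0.  -1.3  0.2] j [ 1.08  0.16  1.6  -0.    1.39 -0.21]
(0.574, -0.027, 0.16, -72.6) [-440.6  559.    79. ] roll 146.5
```

Emit:
send_rows([
  [1,-440,559,0,90],
  [1,-440,559,0,90],
  [1,-440,559,0,90],
  [1,-440,559,0,90],
  [1,-440,559,0,90],
  [1,-440,559,0,90],
  [1,-440,559,0,90],
  [1,-440,559,0,90],
  [1,-440,559,0,90],
  [1,-440,559,0,90],
  [1,-440,559,0,90],
  [1,-440,559,0,90],
], newtons=20)

```text
t: 1.1
ee_pos: [0.4516, 0.1438, 0.2388]
eef_rot: [3.14, 0.001, -0.217]
wrist_force: [0.7, 1.3, -1.0]
finger_gap: 0.0853
```

```bash
python3 -c "
from h import *
go((.574,-.027,.15,-72.6))"
```

```text
t 1.1 pos [0.4516 0.1438 0.2388] yaw -12.5 gap 0.0853 F [ 0.7  1.3 -1. ] j [ 0.05 -0.11  1.87 -0.    1.38  0.27]
(0.574, -0.027, 0.15, -72.6) [156.4 140.3  88.9] roll 60.1
```

Emit:
send_rows([
  [1,156,140,50,60],
  [1,156,140,89,60],
  [1,156,140,89,60],
  [1,156,140,89,60],
  [1,156,140,89,60],
  [1,156,140,89,60],
  [1,156,140,89,60],
  [1,156,140,89,60],
  [1,156,140,89,60],
  [1,156,140,89,60],
  [1,156,140,89,60],
  [1,156,140,89,60],
])

```text
t: 2.1
ee_pos: [0.5734, -0.0265, 0.1497]
eef_rot: [3.14, -0.001, -1.263]
wrist_force: [0.4, -0.1, -0.3]
finger_gap: 0.0854
```

```bash
python3 - <<'E'
from h import *
go((.5736,-.0267,.035,-72.6))
a,_,_=cap("top");b,_,_=cap("scene")
A=cv2.resize(a[190:290,400:500,::-1],(400,400),interpolation=cv2.INTER_CUBIC)
B=cv2.resize(b[270:430,330:490,::-1],(400,400),interpolation=cv2.INTER_CUBIC)
cv2.imwrite("pics/c2.png",np.hstack([A,B]))
E
```

```text
t 2.1 pos [ 0.5734 -0.0265  0.1497] yaw -72.4 gap 0.0854 F [ 0.4 -0.1 -0.3] j [-0.26  0.24  1.69 -0.    1.22  1.01]
(0.5736, -0.0267, 0.035, -72.6) [ 1.000e-01 -3.000e-01  1.147e+02] roll 0.2
```

View pics/c2.png

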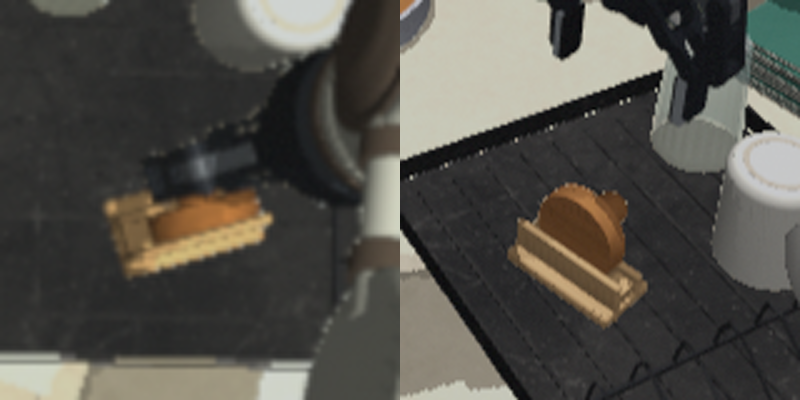

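The left crop shows the gripper above the knob, aligned with the stand. The right crop shows clear air below it, with the glass and white mug well behind. I'm descending now.

Emit:
send_rows([
  [1,0,0,35,0],
  [1,0,0,65,0],
  [1,0,0,90,0],
  [1,0,0,105,0],
  [1,0,0,114,0],
  [1,0,0,114,0],
  [0,0,0,114,0],
  [0,0,0,114,0],
  [0,0,0,114,0],
  [0,0,0,114,0],
  [0,0,0,114,0],
  [0,0,0,114,0],
], newtons=25)

```text
t: 3.2
ee_pos: [0.574, -0.0267, 0.0367]
eef_rot: [3.141, -0.002, -1.263]
wrist_force: [0.0, 0.3, 1.9]
finger_gap: 0.023
```

Emit:
send_rows([
  [0,0,0,0,0],
  [0,0,0,0,0],
  [0,0,0,0,0],
  [0,0,0,0,0],
])

```text
t: 3.53
ee_pos: [0.5742, -0.0267, 0.0369]
eef_rot: [-3.141, -0.002, -1.264]
wrist_force: [0.7, 1.2, 1.1]
finger_gap: 0.023
```

Emit:
send_rows([
  [0,0,0,-8,0],
  [0,0,0,-20,0],
  [0,0,0,-35,0],
  [0,0,0,-50,0],
  [0,0,0,-70,0],
  [0,0,0,-90,0],
  [0,0,0,-110,0],
  [0,0,0,-110,0],
  [0,0,0,-110,0],
])

```text
t: 4.28
ee_pos: [0.575, -0.0268, 0.1487]
eef_rot: [-3.139, -0.004, -1.263]
wrist_force: [-0.5, -0.1, -1.9]
finger_gap: 0.0235
```

```bash
python3 - <<'E'
from h import *
go((.60,.17,.147,0))
b,d,c=cap("scene");np.savez("s1.npz",p=b,d=d)
cv2.imwrite("pics/c3.png",cv2.resize(b[220:420,330:530,::-1],(600,600),interpolation=cv2.INTER_CUBIC))
E
```

```text
t 4.2833 pos [ 0.575  -0.0268  0.1487] yaw -72.4 gap 0.0235 F [-0.5 -0.1 -1.9] j [-0.26  0.24  1.69 -0.    1.21  1.01]
(0.6, 0.17, 0.147, 0) [-180.   -83.4    1.2] roll -72.4
```

View pics/c3.png

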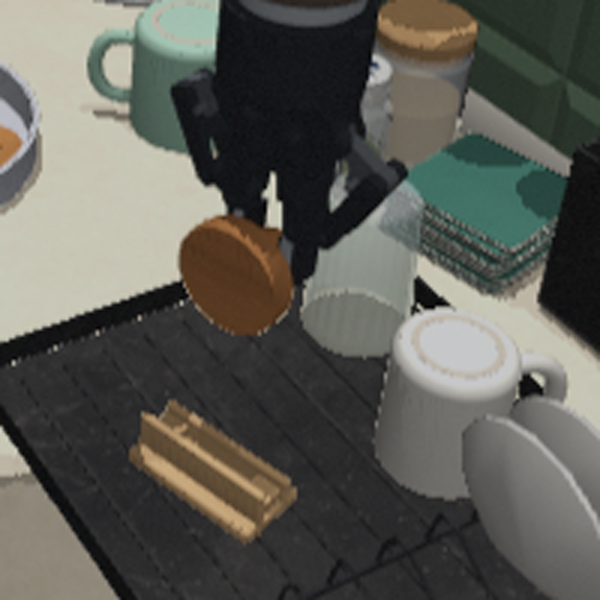

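The stamp hangs by its knob at about (245,275), clear of the stand, and already seems to lean. I'll fit a plane to the disc's underside to measure the lean.

```bash
cat >> h.py <<'E'
def lean(box,f=None,npz=None):
    """plane fit to the largest smooth orange face in the scene view: normal, centre"""
    p,d,c=cap("scene") if npz is None else (*[np.load(npz)[k] for k in "pd"],arm.camera_info("scene"))
    P=pts(d,c);h=cv2.cvtColor(p,cv2.COLOR_RGB2HSV)
    o=(h[...,0]>5)&(h[...,0]<16)&(h[...,1]>140)&(d>0);m=np.zeros_like(o);u0,u1,v0,v1=box;m[v0:v1,u0:u1]=1;o&=m
    q=P[o];best=None;g=np.random.default_rng(0)
    for _ in range(400):
        a=q[g.choice(len(q),3,False)];n=np.cross(a[1]-a[0],a[2]-a[0]);n/=np.linalg.norm(n)+1e-12
        k=np.abs((q-a[0])@n)<.0025
        if best is None or k.sum()>best.sum():best=k
    q2=q[best];ctr=q2.mean(0);n=np.linalg.svd(q2-ctr)[2][2];print("n",n.round(3),"ctr",ctr.round(4),best.sum(),len(q),"min",q2.min(0).round(3),"max",q2.max(0).round(3));return p
E
python3 -c "
from h import *
lean((380,440,280,340),npz='s1.npz')"
```

```text
n [ 0.945  0.326 -0.038] ctr [ 0.5382 -0.0416  0.1612] 853 1093 min [ 0.527 -0.07   0.128] max [ 0.55  -0.011  0.19 ]
```

The plane fit shows the knob still level (normal z -0.04), so the grip holds it. The tool can't tilt, so I'll tip the stamp by pivoting its underside on the tray's +y rim from the worktop side. That needs the knob pointing along +y.

Emit:
send_rows([
  [0,-60,-10,0,-7],
  [0,-90,-20,0,-14],
  [0,-120,-30,0,-21],
  [0,-150,-40,0,-28],
  [0,-180,-44,0,-35],
  [0,-190,-44,0,-42],
  [0,-190,-44,0,-49],
  [0,-190,-44,0,-56],
  [0,-190,-44,0,-63],
  [0,-190,-44,0,-70],
  [0,-190,-44,0,-72.4],
  [0,-190,-44,0,-72.4],
], newtons=20)

```text
t: 5.33
ee_pos: [0.557, 0.1677, 0.1446]
eef_rot: [3.139, 0.003, 0.001]
wrist_force: [-0.4, 0.3, -0.6]
finger_gap: 0.0231
```

```bash
python3 - <<'E'
from h import *
for D,h in((51,22),(41,22),(33.9,31.9),(24.5,39.6),(13.4,44.5),(1.4,46.5),(-10.6,45.3)):
    go((.56,.1085+D/1000,.022-.011+h/1000,0))
p,d,c=cap("top");P=pts(d,c)
for v in (250,260,270): # tray left rim
    r=P[v,370:410]; k=r[:,2]>.014; print(v,r[k][:,:3].round(3)[:4].tolist())
lean((250,460,150,360))
E
```

```text
t 5.3333 pos [0.557  0.1677 0.1446] yaw 0.1 gap 0.0231 F [-0.4  0.3 -0.6] j [ 0.09  0.27  1.67 -0.    1.21  0.09]
(0.56, 0.1595, 0.033, 0) [  3.3   8.  111.6] roll 0.1
t 5.3333 pos [0.557  0.1677 0.1446] yaw 0.1 gap 0.0231 F [-0.4  0.3 -0.6] j [ 0.09  0.27  1.67 -0.    1.21  0.09]
(0.56, 0.1495, 0.033, 0) [  3.3  18.  111.6] roll 0.1
t 5.3333 pos [0.557  0.1677 0.1446] yaw 0.1 gap 0.0231 F [-0.4  0.3 -0.6] j [ 0.09  0.27  1.67 -0.    1.21  0.09]
(0.56, 0.1424, 0.042899999999999994, 0) [  3.3  25.1 101.7] roll 0.1
t 5.3333 pos [0.557  0.1677 0.1446] yaw 0.1 gap 0.0231 F [-0.4  0.3 -0.6] j [ 0.09  0.27  1.67 -0.    1.21  0.09]
(0.56, 0.133, 0.050600000000000006, 0) [ 3.3 34.5 94. ] roll 0.1
t 5.3333 pos [0.557  0.1677 0.1446] yaw 0.1 gap 0.0231 F [-0.4  0.3 -0.6] j [ 0.09  0.27  1.67 -0.    1.21  0.09]
(0.56, 0.1219, 0.055499999999999994, 0) [ 3.2 45.7 89.1] roll 0.1
t 5.3333 pos [0.557  0.1677 0.1446] yaw 0.1 gap 0.0231 F [-0.4  0.3 -0.6] j [ 0.09  0.27  1.67 -0.    1.21  0.09]
(0.56, 0.1099, 0.057499999999999996, 0) [ 3.2 57.7 87.2] roll 0.1
t 5.3333 pos [0.557  0.1677 0.1446] yaw 0.1 gap 0.0231 F [-0.4  0.3 -0.6] j [ 0.09  0.27  1.67 -0.    1.21  0.09]
(0.56, 0.0979, 0.0563, 0) [ 3.2 69.7 88.4] roll 0.1
250 [[0.507, 0.215, 0.473], [0.507, 0.213, 0.472], [0.507, 0.212, 0.472], [0.507, 0.21, 0.471]]
260 [[0.494, 0.215, 0.474], [0.494, 0.213, 0.475], [0.494, 0.212, 0.475], [0.494, 0.21, 0.473]]
270 [[0.48, 0.215, 0.477], [0.48, 0.214, 0.479], [0.48, 0.212, 0.48], [0.48, 0.211, 0.479]]
n [0.005 0.008 1.   ] ctr [0.5042 0.3419 0.0186] 1193 3108 min [0.42  0.267 0.008] max [0.85  0.889 0.022]
```

Emit:
send_rows([
  [0,3,0,35,0],
  [0,3,0,70,0],
  [0,3,0,100,0],
  [0,3,0,111,0],
  [0,3,0,111,0],
  [0,3,8,111,0],
  [0,3,13,111,0],
  [0,3,18,111,0],
  [0,3,18,111,0],
])

```text
t: 6.18
ee_pos: [0.5618, 0.1483, 0.0362]
eef_rot: [3.139, -0.002, -0.003]
wrist_force: [-0.2, 0.9, -0.8]
finger_gap: 0.0229
```

```bash
python3 - <<'E'
from h import *
f=np.load("top0.npz");P=pts(f["d"],arm.camera_info("top"))
for v in (225,240,255):
    r=P[v,375:400]; print(v,r[(r[:,2]>.013)].round(3).tolist())
go((.56,.13,.04,0))
p=lean((300,460,180,330))
cv2.imwrite("pics/c4.png",cv2.resize(p[170:330,300:460,::-1],(600,600),interpolation=cv2.INTER_CUBIC))
E
```

```text
225 [[0.588, 0.106, 0.024]]
240 [[0.552, 0.104, 0.02]]
255 [[0.516, 0.105, 0.015], [0.516, 0.104, 0.023]]
t 6.1833 pos [0.5618 0.1483 0.0362] yaw -0.2 gap 0.0229 F [-0.2  0.9 -0.8] j [ 0.05  0.41  1.72 -0.    1.01  0.06]
(0.56, 0.13, 0.04, 0) [-1.8 18.4 -3.8] roll -0.2
n [-0.005  1.    -0.031] ctr [0.5591 0.1096 0.0496] 520 1578 min [0.529 0.107 0.019] max [0.591 0.113 0.078]
```

View pics/c4.png

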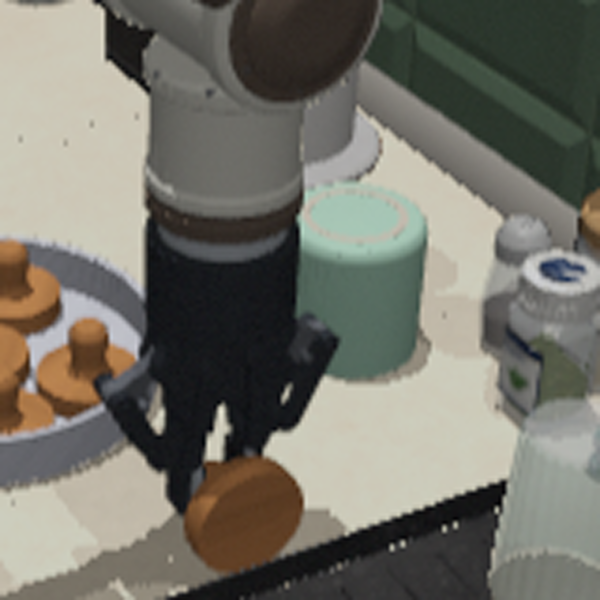

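The picture shows the stamp upright at (245,515), its underside facing the tray rim 4 mm away. The plane fit puts the underside at y=0.110 and the rim at 0.105. I'll arc the grip over the rim edge to tip it.

Emit:
send_rows([
  [0,0,3,4,0],
  [0,0,6,4,0],
  [0,0,9,-1,0],
  [0,0,13,-6,0],
  [0,0,17,-10,0],
  [0,0,22,-13,0],
  [0,0,28,-16,0],
  [0,0,34,-18,0],
  [0,0,39,-19,0],
  [0,0,45,-19,0],
  [0,0,45,-19,0],
])

```text
t: 7.15
ee_pos: [0.5618, 0.1055, 0.0565]
eef_rot: [-3.139, -0.002, -0.004]
wrist_force: [-2.0, 10.6, 6.8]
finger_gap: 0.0232
```

```bash
python3 - <<'E'
from h import *
go((.56,.1,.09,0))
p=lean((300,460,180,330))
cv2.imwrite("pics/c5.png",cv2.resize(p[170:330,300:460,::-1],(500,500),interpolation=cv2.INTER_CUBIC))
E
```

```text
t 7.15 pos [0.5618 0.1055 0.0565] yaw -0.2 gap 0.0232 F [-2.  10.6  6.8] j [-0.03  0.36  1.75  0.    1.03 -0.02]
(0.56, 0.1, 0.09, 0) [ -1.7   5.4 -33.6] roll -0.2
n [-0.017 -0.003 -1.   ] ctr [0.5464 0.3238 0.0183] 443 1371 min [0.491 0.267 0.015] max [0.592 0.422 0.022]
```

View pics/c5.png

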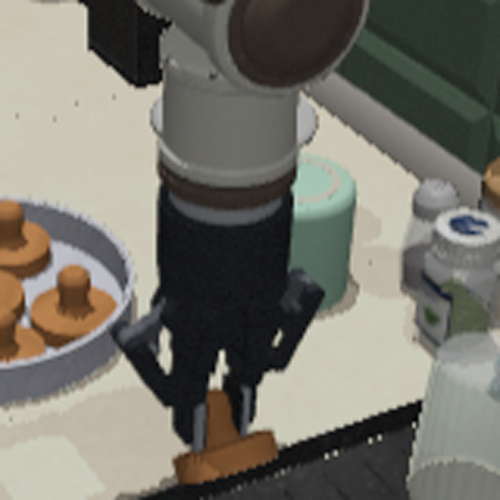

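The picture shows the stamp pivoted to roughly 60–75° at (225,455), knob mostly up between the pads. I'll lift off, move over open worktop, press it down gently and release.

Emit:
send_rows([
  [0,0,0,-20,0],
  [0,0,-20,-35,0],
  [0,0,-50,-35,0],
  [0,0,-80,-30,0],
  [0,0,-88,-20,0],
  [0,0,-88,0,0],
  [0,0,-88,12,0],
  [0,0,-88,20,0],
  [0,0,-88,26,0],
  [0,0,-88,28,0],
  [0,0,-88,28,0],
])

```text
t: 8.12
ee_pos: [0.5674, 0.1934, 0.036]
eef_rot: [-3.139, -0.011, -0.004]
wrist_force: [-8.5, -2.1, 34.8]
finger_gap: 0.0231
```

```bash
python3 - <<'E'
from h import *
go((.56,.195,.028,0))
p=lean((300,420,220,330))
E
```

```text
t 8.1167 pos [0.5674 0.1934 0.036 ] yaw -0.2 gap 0.0231 F [-8.5 -2.1 34.8] j [0.13 0.45 1.68 0.   1.01 0.13]
(0.56, 0.195, 0.028, 0) [-7.5 -1.6  7.9] roll -0.2
n [ 0.004 -0.006  1.   ] ctr [0.5457 0.3274 0.0187] 437 1092 min [0.492 0.267 0.016] max [0.59  0.419 0.022]
```

Emit:
send_rows([
  [0,0,0,0,0],
  [0,0,0,-1,0],
  [0.45,0,0,-2,0],
  [0.45,0,0,-2,0],
  [0.45,0,0,-2,0],
  [0.45,0,0,-2,0],
  [0.45,0,0,-2,0],
  [0.45,0,0,-30,0],
  [0.45,0,0,-60,0],
  [0.45,0,0,-90,0],
  [0.45,0,0,-100,0],
  [0.45,0,0,-100,0],
])

```text
t: 9.17
ee_pos: [0.5686, 0.1935, 0.1395]
eef_rot: [-3.138, -0.018, -0.004]
wrist_force: [-0.2, 0.4, 0.0]
finger_gap: 0.0384
```

```bash
python3 - <<'E'
from h import *
go((.56,.195,.03,0))
p=lean((300,420,220,330))
q,d,c=cap("top");P=pts(d,c);h=cv2.cvtColor(q,cv2.COLOR_RGB2HSV)
o=(h[...,0]>5)&(h[...,0]<16)&(h[...,1]>140);o[:200]=0;o[320:]=0;np.savez("top1.npz",p=q,d=d)
for lo,hi in((.044,.07),(.005,.03)):
    n,l,s,_=cv2.connectedComponentsWithStats((o&(P[...,2]>lo)&(P[...,2]<hi)).astype(np.uint8))
    for i in range(1,n):
        if s[i,4]>15: print(s[i,4],P[l==i].mean(0).round(4),s[i,:4])
cv2.imwrite("pics/c6.png",np.hstack([cv2.resize(p[170:330,260:420,::-1],(400,400)),cv2.resize(q[170:330,240:400,::-1],(400,400))]))
E
```

```text
t 9.1667 pos [0.5686 0.1935 0.1395] yaw -0.2 gap 0.0384 F [-0.2  0.4  0. ] j [0.13 0.3  1.63 0.   1.19 0.13]
(0.56, 0.195, 0.03, 0) [-10.6  -1.1 109.3] roll -0.2
n [ 0.012 -0.013  1.   ] ctr [0.5544 0.2554 0.0175] 813 1580 min [0.492 0.126 0.014] max [0.597 0.421 0.021]
77 [0.5634 0.3036 0.0506] [302 227  10  10]
74 [0.558  0.4052 0.0504] [258 229  10   9]
76 [0.5121 0.3519 0.051 ] [281 249   9  10]
78 [0.4971 0.2841 0.0507] [309 256  11  10]
82 [0.4624 0.3998 0.0501] [259 270  10  10]
78 [0.4461 0.3321 0.0502] [288 278  10  10]
387 [0.5641 0.3046 0.0189] [294 221  25  24]
397 [0.5589 0.4047 0.019 ] [252 222  25  24]
399 [0.5129 0.3522 0.0188] [273 242  25  24]
392 [0.4976 0.2845 0.0186] [302 249  25  24]
405 [0.4634 0.3997 0.0187] [253 262  25  25]
402 [0.4475 0.3324 0.0187] [281 269  25  25]
```

View pics/c6.png

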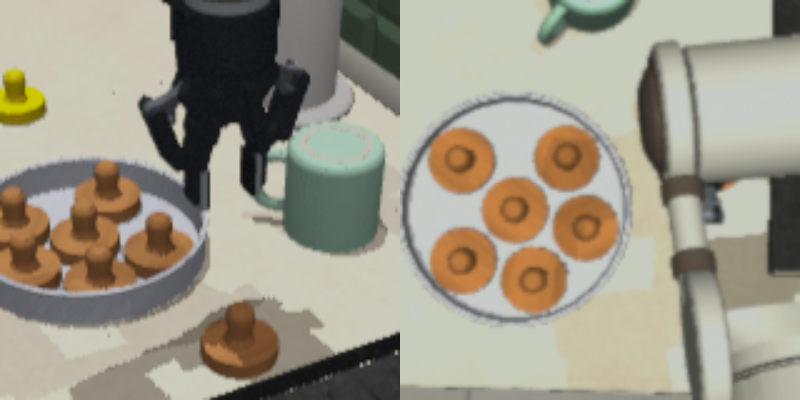

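The left view shows the stamp lying flat, knob up, on the worktop at (240,345) and released, so check 1 should be met. The right view shows the tin with its five ring stamps and the stray at (460,158). Measured from the tin's centre, the gap's slots are at 16.5° and 76.5°. The stray is at 49°, so it goes to 77°.

```bash
python3 - <<'E'
from h import *
go((.5586,.4050,.1395,-41),(.5586,.4050,.032,-41))
E
```

```text
t 9.2667 pos [0.5657 0.193  0.1349] yaw -0.2 gap 0.0385 F [-0.5 -0.1 -0.5] j [0.13 0.31 1.64 0.   1.19 0.13]
(0.5586, 0.405, 0.1395, -41) [  -8.  -211.9   -4.1] roll 40.8
(0.5586, 0.405, 0.032, -41) [  -9.1 -211.7  103.4] roll 40.8
```

Emit:
send_rows([
  [0.45,-8,-35,-4,7],
  [0.45,-8,-75,-4,14],
  [0.45,-8,-115,-4,21],
  [0.45,-8,-155,-4,28],
  [0.45,-8,-190,-4,35],
  [0.45,-8,-212,-4,40.8],
  [0.45,-8,-212,-4,40.8],
  [0.45,-8,-212,10,40.8],
  [0.45,-8,-212,20,40.8],
  [0.45,-8,-212,30,40.8],
  [0.45,-8,-212,30,40.8],
  [0.45,-8,-212,30,40.8],
])

```text
t: 10.27
ee_pos: [0.5583, 0.4035, 0.1034]
eef_rot: [-3.136, -0.005, -0.717]
wrist_force: [-0.5, 0.2, -0.6]
finger_gap: 0.0381
```

```bash
python3 - <<'E'
from h import *
print(arm.get_obs()["eef_rot"])
go((.5586,.4050,.032,-41),(.530,.420,.032,-41))
E
```

```text
[-3.13597916 -0.00486756 -0.71741669]
t 10.2667 pos [0.5583 0.4035 0.1034] yaw -41.1 gap 0.0381 F [-0.5  0.2 -0.6] j [ 0.45  0.56  1.36 -0.    1.21  1.17]
(0.5586, 0.405, 0.032, -41) [-1.1 -1.  71.4] roll -0.1
(0.53, 0.42, 0.032, -41) [-32.5   6.5  71.2] roll -0.1
```

Descending on the stray and gripping it.

Emit:
send_rows([
  [0.45,-1,-1,30,0],
  [0.45,-1,-1,50,0],
  [0.45,-1,-1,62,0],
  [0.45,-1,-1,70,0],
  [0.45,-1,-1,70,0],
  [0.45,-1,-1,70,0],
  [0,-1,-1,70,0],
  [0,-1,-1,70,0],
  [0,-1,-1,70,0],
  [0,-1,-1,70,0],
  [0,-1,-1,70,0],
])

```text
t: 11.18
ee_pos: [0.56, 0.4056, 0.0354]
eef_rot: [-3.133, -0.006, -0.717]
wrist_force: [-0.8, -0.4, 6.3]
finger_gap: 0.0231
```

```bash
python3 - <<'E'
from h import *
go((.530,.420,.034,-41),(.544,.4135,.034,-41))
E
```

```text
t 11.1833 pos [0.56   0.4056 0.0354] yaw -41.1 gap 0.0231 F [-0.8 -0.4  6.3] j [ 0.45  0.65  1.38 -0.    1.1   1.17]
(0.53, 0.42, 0.034, -41) [-32.    8.9   1.1] roll -0.1
(0.544, 0.4135, 0.034, -41) [-17.2   4.6   1.3] roll -0.1
```

Emit:
send_rows([
  [0,-4,0,-1,0],
  [0,-10,1,-1,0],
  [0,-16,3,-1,0],
  [0,-22,5,-1,0],
  [0,-28,7,-1,0],
  [0,-32,9,-1,0],
  [0,-32,9,0,0],
  [0,-32,9,0,0],
])

```text
t: 11.85
ee_pos: [0.5296, 0.4202, 0.0355]
eef_rot: [-3.133, -0.006, -0.717]
wrist_force: [-0.6, 1.0, 1.5]
finger_gap: 0.0229
```

Emit:
send_rows([
  [0.45,0,0,0,0],
  [0.45,0,0,0,0],
  [0.45,0,0,0,0],
  [0.45,0,0,0,0],
  [0.45,0,0,-30,0],
  [0.45,0,0,-60,0],
  [0.45,0,0,-95,0],
  [0.45,0,0,-110,0],
  [0.45,0,0,-110,0],
])

```text
t: 12.6
ee_pos: [0.5315, 0.4215, 0.1517]
eef_rot: [-3.123, -0.01, -0.717]
wrist_force: [0.1, -0.2, 0.6]
finger_gap: 0.0384
```

```bash
python3 - <<'E'
from h import *
go((.56,.195,.14,0))
E
```

```text
t 12.6 pos [0.5315 0.4215 0.1517] yaw -41.1 gap 0.0384 F [ 0.1 -0.2  0.6] j [ 0.49  0.48  1.38 -0.    1.26  1.21]
(0.56, 0.195, 0.14, 0) [170.2 152.2  10.5] roll -41.1
```

```bash
cat >> h.py <<'E'
def stamps(name="top"):
    q,d,c=cap(name);P=pts(d,c);h=cv2.cvtColor(q,cv2.COLOR_RGB2HSV)
    o=(h[...,0]>5)&(h[...,0]<16)&(h[...,1]>140)&(P[...,0]>.38)&(P[...,0]<.65)&(P[...,1]<.47)
    for k,lo,hi in(("knob",.042,.07),("disc",.008,.03)):
        n,l,s,_=cv2.connectedComponentsWithStats((o&(P[...,2]>lo)&(P[...,2]<hi)).astype(np.uint8))
        for i in range(1,n):
            if s[i,4]>15:
                m=P[l==i].mean(0);e=m[:2]-[.513,.352];print(k,s[i,4],m.round(4),"r",(np.hypot(*e)*1000).round(1),"ang",np.degrees(np.arctan2(e[1],e[0])).round(1))
    return q
E
python3 -c "
from h import *
stamps()"
```

```text
knob 76 [0.5635 0.3037 0.0506] r 69.9 ang -43.7
knob 74 [0.5664 0.1623 0.0474] r 197.1 ang -74.3
knob 79 [0.5118 0.3519 0.0507] r 1.2 ang -173.5
knob 76 [0.497  0.2842 0.0502] r 69.7 ang -103.3
knob 82 [0.4624 0.3997 0.0504] r 69.5 ang 136.7
knob 35 [0.4487 0.3273 0.0505] r 68.9 ang -159.0
disc 385 [0.5639 0.3041 0.0189] r 69.9 ang -43.3
disc 396 [0.5665 0.1637 0.0156] r 195.8 ang -74.1
disc 285 [0.5153 0.3453 0.0187] r 7.1 ang -70.7
disc 393 [0.4975 0.2846 0.0188] r 69.2 ang -103.0
disc 49 [0.5078 0.4178 0.019 ] r 66.0 ang 94.6
disc 295 [0.4611 0.4062 0.0188] r 75.1 ang 133.8
disc 195 [0.4527 0.3197 0.0189] r 68.4 ang -151.8
```

`stamp_out` lies at (0.5665, 0.163), with its disc top at z=0.0156 (expected 0.016). I'll move above it and pick it up with the yaw suited to the slot.

```bash
python3 -c "
from h import *
go((.5665,.163,.10,-73.5))"
```

```text
t 12.65 pos [0.5302 0.4207 0.1485] yaw -41.1 gap 0.0386 F [ 0.9  0.3 -0.9] j [ 0.49  0.48  1.38 -0.    1.26  1.21]
(0.5665, 0.163, 0.1, -73.5) [196.3 171.   47.6] roll 32.4
```

Emit:
send_rows([
  [0.45,30,26,0,7],
  [0.45,60,52,0,14],
  [0.45,90,78,0,21],
  [0.45,120,104,0,28],
  [0.45,150,130,0,32.4],
  [0.45,180,156,10,32.4],
  [0.45,196,171,30,32.4],
  [0.45,196,171,48,32.4],
  [0.45,196,171,48,32.4],
  [0.45,196,171,48,32.4],
  [0.45,196,171,48,32.4],
])

```text
t: 13.57
ee_pos: [0.5661, 0.1639, 0.0996]
eef_rot: [-3.126, 0.001, -1.282]
wrist_force: [0.1, -0.1, 0.1]
finger_gap: 0.0385
```

```bash
python3 -c "
from h import *
print(arm.get_obs()['eef_rot'])
go((.5665,.163,.028,-73.5))"
```

```text
[-3.12565881e+00  1.05264899e-03 -1.28173161e+00]
t 13.5667 pos [0.5661 0.1639 0.0996] yaw -73.4 gap 0.0385 F [ 0.1 -0.1  0.1] j [0.07 0.33 1.69 0.   1.11 1.35]
(0.5665, 0.163, 0.028, -73.5) [ 1.   1.  71.5] roll 0.1
```

Emit:
send_rows([
  [0.45,1,1,30,0],
  [0.45,1,1,50,0],
  [0.45,1,1,64,0],
  [0.45,1,1,70,0],
  [0.45,1,1,70,0],
  [0.45,1,1,70,0],
  [0,1,1,70,0],
  [0,1,1,70,0],
  [0,1,1,70,0],
  [0,1,1,70,0],
  [0,1,1,70,0],
], newtons=40)

```text
t: 14.48
ee_pos: [0.5681, 0.1634, 0.0315]
eef_rot: [-3.122, 0.001, -1.282]
wrist_force: [-0.4, 1.2, 5.5]
finger_gap: 0.0228
```

Emit:
send_rows([
  [0,0,0,-10,0],
  [0,0,0,-30,0],
  [0,0,0,-60,0],
  [0,0,0,-90,0],
  [0,0,0,-100,0],
  [0,0,0,-100,0],
  [0,0,0,-100,0],
])

```text
t: 15.07
ee_pos: [0.5661, 0.1627, 0.1314]
eef_rot: [-3.122, 0.001, -1.282]
wrist_force: [0.1, -0.6, -2.5]
finger_gap: 0.0228
```

```bash
python3 -c "
from h import *
q=stamps()
go((.5801,.3719,.13,-73.5))"
```

```text
knob 76 [0.5634 0.3036 0.0505] r 69.9 ang -43.9
knob 80 [0.5284 0.419  0.0505] r 68.8 ang 77.0
knob 80 [0.5117 0.3517 0.0506] r 1.3 ang -166.5
knob 77 [0.4972 0.284  0.0503] r 69.8 ang -103.1
knob 81 [0.4624 0.3996 0.0501] r 69.5 ang 136.7
knob 81 [0.446  0.3321 0.0503] r 69.9 ang -163.5
disc 387 [0.564  0.3046 0.0186] r 69.7 ang -42.9
disc 407 [0.5292 0.4192 0.0187] r 69.2 ang 76.4
disc 395 [0.5127 0.3523 0.0188] r 0.4 ang 127.3
disc 396 [0.4976 0.2848 0.0187] r 69.0 ang -102.9
disc 407 [0.4634 0.3996 0.0187] r 68.8 ang 136.2
disc 401 [0.4474 0.3325 0.0187] r 68.5 ang -163.4
t 15.1167 pos [0.5651 0.1626 0.13  ] yaw -73.4 gap 0.0229 F [-1.  0. -2.] j [0.07 0.28 1.67 0.01 1.17 1.35]
(0.5801, 0.3719, 0.13, -73.5) [-196.3  -74.     1.4] roll 0.1
```

Stray is now at 77°, and everything else in the tin is undisturbed. I'll carry the stamp above the slot.

Emit:
send_rows([
  [0,-35,-13,0,0],
  [0,-70,-26,0,0],
  [0,-105,-40,0,0],
  [0,-140,-53,0,0],
  [0,-170,-64,0,0],
  [0,-190,-72,0,0],
  [0,-196,-74,0,0],
  [0,-196,-74,10,0],
  [0,-196,-74,30,0],
  [0,-196,-74,40,0],
  [0,-196,-74,40,0],
  [0,-196,-74,40,0],
])

```text
t: 16.12
ee_pos: [0.5798, 0.3701, 0.0894]
eef_rot: [-3.129, 0.001, -1.283]
wrist_force: [0.3, -0.2, -0.5]
finger_gap: 0.0225
```

```bash
python3 - <<'E'
from h import *
go((.580,.372,.0345,-73.5))
p,d,c=cap("scene");q,_,_=cap("top")
cv2.imwrite("pics/c7.png",np.hstack([cv2.resize(p[170:330,220:380,::-1],(400,400)),cv2.resize(q[190:310,225:345,::-1],(400,400))]))
E
```

```text
t 16.1167 pos [0.5798 0.3701 0.0894] yaw -73.5 gap 0.0225 F [ 0.3 -0.2 -0.5] j [ 0.39  0.57  1.38 -0.    1.18  1.68]
(0.58, 0.372, 0.0345, -73.5) [-1.7 -0.  54.9] roll -0.0
```

View pics/c7.png

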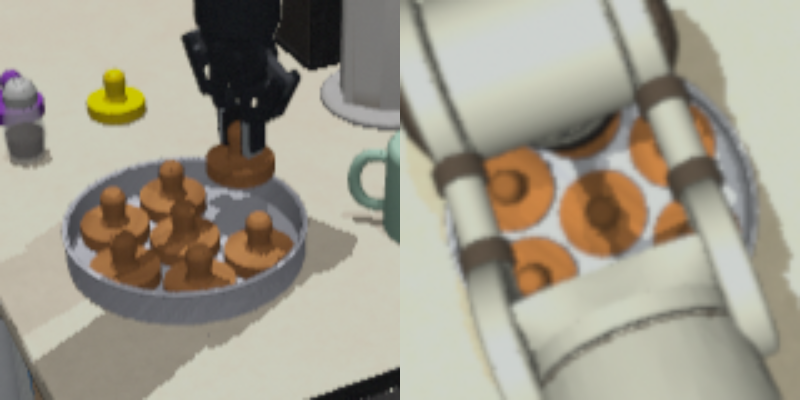

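The left view shows the stamp held level at (240,163) above the free slot, knob up. The top view is blocked by the arm. I'm lowering it.

Emit:
send_rows([
  [0,-2,0,12,0],
  [0,-2,0,24,0],
  [0,-2,0,34,0],
  [0,-2,0,42,0],
  [0,-2,0,48,0],
  [0,-2,0,52,0],
  [0,-2,0,54,0],
  [0,-2,0,54,0],
])

```text
t: 16.88
ee_pos: [0.5815, 0.3734, 0.0376]
eef_rot: [-3.124, 0.001, -1.283]
wrist_force: [-0.9, -0.1, -0.5]
finger_gap: 0.023
```

```bash
python3 - <<'E'
from h import *
go((.580,.372,.0345,-73.5))
E
```

```text
t 16.8833 pos [0.5815 0.3734 0.0376] yaw -73.5 gap 0.023 F [-0.9 -0.1 -0.5] j [ 0.4   0.64  1.39 -0.    1.1   1.68]
(0.58, 0.372, 0.0345, -73.5) [0.9 1.9 3. ] roll 0.0
```

Emit:
send_rows([
  [0,0,1,2,0],
  [0,0,1,4,0],
  [0,0,1,5,0],
  [0,0,1,5,0],
])

```text
t: 17.22
ee_pos: [0.5812, 0.3735, 0.0345]
eef_rot: [-3.123, 0.001, -1.282]
wrist_force: [-3.3, -1.6, 7.1]
finger_gap: 0.0225
```

Emit:
send_rows([
  [0.45,0,0,0,0],
  [0.45,0,0,0,0],
  [0.45,0,0,0,0],
  [0.45,0,0,0,0],
  [0.45,0,0,-20,0],
  [0.45,0,0,-50,0],
  [0.45,0,0,-85,0],
  [0.45,0,0,-120,0],
  [0.45,-30,90,-120,0],
  [0.45,30,130,-120,0],
  [0.45,60,150,-120,0],
  [0.45,60,150,-120,0],
])

```text
t: 18.22
ee_pos: [0.4554, 0.2785, 0.1516]
eef_rot: [-3.123, 0.001, -1.28]
wrist_force: [0.5, -1.2, 1.1]
finger_gap: 0.0384
```

```bash
python3 -c "
from h import *
go((.5,.1,.15,-73.5))"
```

```text
t 18.2167 pos [0.4554 0.2785 0.1516] yaw -73.4 gap 0.0384 F [ 0.5 -1.2  1.1] j [0.32 0.12 1.82 0.   1.18 1.6 ]
(0.5, 0.1, 0.15, -73.5) [183.8   8.4   1.2] roll 0.1
```

Emit:
send_rows([
  [0.45,40,2,0,0],
  [0.45,80,4,0,0],
  [0.45,120,6,0,0],
  [0.45,160,8,0,0],
  [0.45,184,8,0,0],
  [0.45,184,8,0,0],
])

```text
t: 18.72
ee_pos: [0.5018, 0.0957, 0.1517]
eef_rot: [-3.122, -0.001, -1.285]
wrist_force: [-0.3, 0.8, 0.3]
finger_gap: 0.0387
```

```bash
python3 - <<'E'
from h import *
q=stamps();p,d,c=cap("scene")
cv2.imwrite("pics/c8.png",np.hstack([cv2.resize(p[170:330,220:380,::-1],(400,400)),cv2.resize(q[190:310,225:345,::-1],(400,400))]))
P=pts(*cap("top")[1:]); print("glass",P[170,428].round(3),"mug",P[184,474].round(3),"grn",P[155,319].round(3),"shk",P[130,366].round(3),P[283,183].round(3))
E
```

```text
knob 78 [0.5787 0.3734 0.0502] r 69.1 ang 18.1
knob 77 [0.5635 0.3036 0.0501] r 69.9 ang -43.8
knob 82 [0.5282 0.4189 0.0502] r 68.6 ang 77.2
knob 81 [0.5119 0.3518 0.0501] r 1.2 ang -168.9
knob 78 [0.4971 0.2841 0.0503] r 69.8 ang -103.2
knob 80 [0.4625 0.3997 0.0505] r 69.5 ang 136.6
knob 81 [0.446  0.3321 0.0505] r 69.9 ang -163.5
disc 397 [0.579  0.3738 0.0189] r 69.5 ang 18.2
disc 390 [0.5639 0.3044 0.0188] r 69.7 ang -43.1
disc 405 [0.529  0.4192 0.0187] r 69.1 ang 76.6
disc 396 [0.5128 0.3523 0.0188] r 0.4 ang 116.2
disc 400 [0.4976 0.2847 0.0188] r 69.0 ang -102.9
disc 407 [0.4634 0.3996 0.0191] r 68.7 ang 136.2
disc 400 [0.4473 0.3326 0.019 ] r 68.5 ang -163.5
glass [0.705 0.035 0.108] mug [ 0.681 -0.076  0.087] grn [0.737 0.28  0.089] shk [0.795 0.175 0.099] [0.439 0.574 0.089]
```

View pics/c8.png

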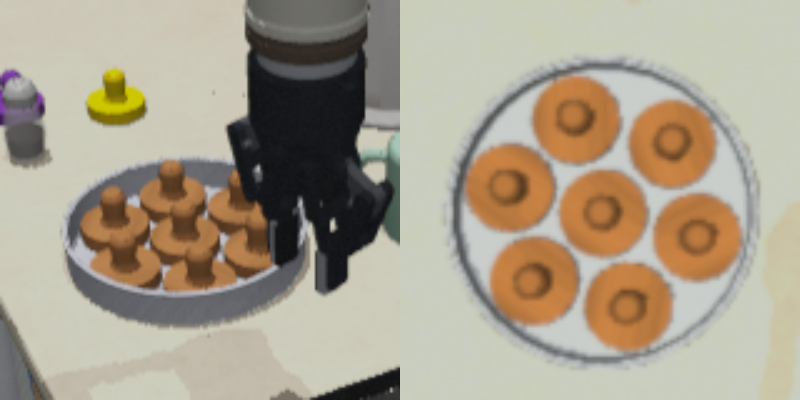

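All seven stamps lie flat, six round one: disc tops are at 0.0187–0.0191 m and the ring radii are about 69 mm. The bystanders haven't moved and the arm is clear, so I'm handing in.

```bash
python3 -c "
from h import *
print(arm.hand_in())"
```

```text
the job is handed in; nothing more can be done
None
```

I finished the job and handed it in at about 19 s of the 72 s allowed; the hand-in gives no verdict.

- **Stamp from the stand:** I lifted it straight up by the knob. The tool can't tilt, so I tipped the stamp by pivoting its underside on the tray's rim. I then pressed it flat on the worktop and let go. It lay 196 mm from the tin's centre with its disc top at 15.6 mm, against 16 mm expected.
- **Packing:** I slid the stray from 49° to 77° round the ring against its neighbour. The stamp then went into the freed slot at 18°.
- **Last checks:**
  - All seven stamps are knob up, with disc tops 18.6–19.1 mm high (19 mm expected).
  - The ring stamps are 68.5–70 mm from the tin's centre and the middle one about 1 mm off it.
  - The glass, mugs and shakers measured within about 1 mm of where they started, and the arm was clear of everything.
- **What disagreed:**
  - Pressing the stamp flat on the worktop took about 35 N at the wrist, more than I meant but well below the 120 N limit.
  - Some of my plane fits for the stamp's lean locked onto the tin's stamps instead, so I judged the lean and the flat landing from the pictures and the later height check.

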